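# Put the pressure gauge away behind the sliding door of the gauge cabinet

## Task

Put the pressure gauge away in the gauge cabinet: slide the left-hand door as far as it goes behind its right-hand neighbour, lay the gauge face up on the sloping rest inside with its stem hanging through the slot of the ledge, and slide the door fully shut again. Set the gauge down gently rather than dropping it, do not slam the door, leave the right-hand door shut and do not disturb the things lying round about.

Things in the scene. Friction and masses are not known exactly. Their poses are not given: they have to be found in the camera images.
- cabinet: grey steel bench cabinet, fixed, 348 wide (y) x 212 deep (x) x 226 mm high, on 40 mm feet. Origin: its centre, at bench level; x to the back, y left. Its front, facing -x, slopes up at 40 deg from level from its lower edge at x -100, z 100 mm: the face's normal leans 40 deg from vertical towards the robot. Two 172 x 176 x 10 mm doors slide in a double track in this face, between 7 mm side panels
- inner_door (a joint): left-hand door, on the inner track; surface 14 mm below the plane of the face. 0 = shut against the left jamb; grows as it slides right (cabinet -y) behind the other door; 0.110 m = at its stop, leaving an opening 110 mm wide, 160 mm up the slope. About 2 N of friction plus 6 N per m/s; stays where left
- outer_door (a joint): right-hand door, on the outer track (surface 2 mm below the plane of the face), with a card holder and a recessed pull at its right edge. 0 = shut; grows as it slides left (cabinet +y), up to 0.110 m. A pipe coupling, 34 mm high, is fixed on the level top behind it
- inner_pull (a point): middle of the recessed pull near the left edge of the left-hand door, at the door's surface: dark rectangular recess 38 mm wide (y) x 72 mm along the slope, 12.5 mm deep; closed fingertips 6 to 10 mm inside push the door either way by its side walls. Axes move with the door: x up the slope, y left along the track, z out of the face, 40 deg from vertical. The other door stays 8 mm clear of it
- gauge_rest: fixed sloping tray in the left bay, 60 mm below the plane of the face. Origin: where the seated gauge's origin lies, mid-width of the door's opening; x up the slope, y left, z out (40 deg from vertical). Ledge across it at x -19 to -13, 21 mm high, 90 mm wide; mid slot 26 mm wide, open on top, for the stem. A gauge laid up to 10 mm upslope slides down to the ledge and centres in the slot
- pressure_gauge: loose gauge, 0.19 kg, on its back, dial up. Round dark case 55 mm across (full width 13 to 26 mm above the underside), 26 mm thick, centre at x +11.5 mm; stem to -x: 16 mm hexagon, then 12 mm thread to x -39, axis 12 mm up. Origin: on the underside, mid overall length (78 mm); x away from the stem, z out of the dial. Seated, its axes match gauge_rest's. Grip across the case, along its y
- caliper: vernier caliper, 207 x 71 x 9 mm, loose, lying flat along the front
- torch: small dark torch, 107 mm long, 35 mm thick, loose, lying at the front left, beside the fixed vice. The vice and the yellow valve block clamped in it stand left of it, between the robot's start and the work (x 0.37 to 0.65, y -0.06 to 0.66 m, up to 0.40 m high)
- adapter: threaded steel adapter, 42 mm wide, 44 mm high, loose, standing at the right
- bolt_m14: bolt, 59 mm long, loose, lying at the front

How it is judged:
By the outcome, as a careful person would: the job done as asked, in the order asked, and still so for the second after the job is handed in, with the robot touching nothing.
It also fails if it takes over 64 s, if anything falls off the work surface, if the arm or the gripper's body presses on something with over 40 N, if the wrist force passes 120 N, or if a joint passes its speed limit or range.

## Robot

A 6-joint arm with a two-finger parallel gripper is mounted at the origin on a cart in front of the work surface, level with it; the furniture and walls round the work are solid. World frame = base frame: x ahead of the robot, y to its left, z up, the work surface at z = 0. Lengths are in mm, angles in degrees, forces in N, time in s.
With the tool pointing down it reaches from about 225 to 725 mm from the base axis. Payload 3.1 kg.
Tool frame: the origin (TCP) lies midway between the tips of the shut fingers; the grasp point (between the pads) lies pinch_z behind it (pinch_z is the distance from the TCP to the grasp point, in mm); z points along the fingers, y is the line along which they close (so a half turn about z gives the same grasp; the last joint's range is limited). The gripper opens to 85 mm and grips with 20 to 120 N. Pads are 22 mm wide; open, the fingers measure 114 mm over their backs; the gripper's body (76 mm by 85 mm) begins 54 mm behind the grasp point. The pads swing forward as they close: fully open they stand 13 mm farther back than shut.
Start: joints at [56.104, 2.75, 5.684, 92.934, 0, 82.678], TCP at [234.864, 469.528, 231.312] pointing down, gripper open.
Joint ranges: [-166.93, 166.93], [-56.73, 111.36], [-69.38, 81.34], [-121.58, 131.49], [-85.45, 84.26], [-180, 180]. Speed limits (degrees/s): [159.86, 159.86, 180, 180, 180, 180].

## Interface

Orientations are given as a 3x3 rotation matrix whose columns are the frame's x, y, z axes.
In Python, from rig import read_state, camera, job_done, pinch_z gives the robot as it stands.
- The arm moves only by the shell command python3 -m pendant 'ROWS' [FORCE]. ROWS is JSON, one flat list of numbers, 7 for each row, row after row: the opening, from 0 (shut) to 1 (fully open), then the shift along the tool's x, y, z scaled (see below), then the turn, a rotation vector about the tool's x, y, z scaled (see below). In form: [gripper, x, y, z, wx, wy, wz, gripper, x, y, z, wx, wy, wz, ...]. A call has 1 to 10 rows; each row is the pose to reach, as a shift and turn from the pose commanded when the call began, along the tool's axes at that moment; what a row does not reach only later rows make up. The controller multiplies each number of a shift by 0.4 m and each number of a turn by pi/4 rad. A row lasts 1/10 s, in which the tool goes at most 50 mm and 8.59 degrees, less where a joint would pass 70% of its speed; a pose out of reach is approached as far as the arm can. A call with a number of a shift or a turn outside -1 to 1 is refused whole. A call with a gripper value outside its range is refused whole. The fingers move at their own pace and stop on an object; FORCE is the grip in N (left out, the last holds). Time passes only in rows, so rows that repeat a pose let the fingers close. It gives the time, the measured TCP pose, the force, the opening and the grip force at its end, in the units of the state.
- read_state(): the state, without advancing time (a new reading comes with each control period).
- camera(name): name is "side" or "top" or "wrist"; returns a dict with "frame" (480x640x3 uint8, red, green, blue), "vertical_fov" (degrees; the focal length in pixels is half the picture's height over the tangent of half this angle, whatever the lens; pixels are square), "cx", "cy" (the principal point, pixels), "R" (3x3) and "t" (3): a world point X has camera coordinates R X + t. Camera axes: x right, y down, z forward; pixel columns grow to the right and rows downward; lengths in mm; the calibration is good to about 2 mm. A picture is of the moment at which its call begins. There is no depth.
- job_done(): hands the job in; it is judged then, once.
The state is a dict: "time_s": time; "q": joint angles; "joint_vel": joint speeds; "joint_efforts": joint torques, N m; "ee_pos": TCP position; "eef_rot": TCP orientation; "wrist_force": force on the tool from outside, world axes, zero at the start; "moment": the same for the moment, N m; "width": finger opening in mm; "finger_force": force on a finger pad.
Only numpy, scipy, OpenCV 4.12 (cv2) and the standard library are available. Lean on these libraries where they do the work, as an engineer would, in place of code of your own. Each camera call takes 0.05 s, during which the arm holds its last target. There are 200 camera calls.

## Working session

There is one attempt and no reset: what is moved stays moved. The work goes in short steps, Python scripts to look and compute and a shell command to move; the robot and the scene stay as the last step left them, time stands still between calls to the robot, and variables do not carry over. Pictures are saved under pics/ and viewed, at most 10 in all, crops included, and the job is handed in when it is done.

```bash
ls; mkdir -p pics; cat > h.py <<'E'
import numpy as np, cv2
from rig import read_state, camera, job_done, pinch_z
def ray(c,u,v):
    f=240/np.tan(np.radians(c["vertical_fov"])/2)
    R=np.array(c["R"]);t=np.array(c["t"])
    d=R.T@np.array([(u-c["cx"])/f,(v-c["cy"])/f,1.]);return -R.T@t,d/np.linalg.norm(d)
def onz(c,u,v,z):
    o,d=ray(c,u,v);return o+d*(z-o[2])/d[2]
def proj(c,X):
    f=240/np.tan(np.radians(c["vertical_fov"])/2)
    p=np.array(c["R"])@np.array(X)+np.array(c["t"]);return np.array([f*p[0]/p[2]+c["cx"],f*p[1]/p[2]+c["cy"]])
def save(c,n): cv2.imwrite("pics/"+n,c["frame"][...,::-1])
E
python3 - <<'E'
from h import *
import pickle
print(pinch_z); s=read_state(); print(s)
D={}
for n in("top","side"):
    c=camera(n);save(c,n+"0.png");D[n]=c;print(n,c["vertical_fov"],ray(c,320,240))
pickle.dump(D,open("d0.pkl","wb"))
E
```

```text
pics
18.700000000000003
{'time_s': 0.0, 'q': array([5.61044253e+01, 2.79262966e+00, 5.59154084e+00, 9.29329699e+01,
       1.85430143e-04, 8.26769323e+01]), 'joint_vel': array([ 0.06599993, -0.04077067,  0.02391134, -0.0133357 , -0.09102954,
       -0.04736052]), 'joint_efforts': array([-1.45458751e-03, -3.38786209e+01,  3.20012283e+01,  2.05675699e-02,
       -1.80875018e-04,  1.76937110e-06]), 'ee_pos': array([234.52314315, 469.0283738 , 230.11891008]), 'eef_rot': array([[-8.94368790e-01,  4.47328469e-01, -1.30752861e-03],
       [ 4.47330278e-01,  8.94366736e-01, -1.94032926e-03],
       [ 3.01445575e-04, -2.32026707e-03, -9.99997263e-01]]), 'wrist_force': array([0.03687992, 0.10336544, 0.09049258]), 'moment': array([ 0.02774358, -0.05957439, -0.00048627]), 'finger_force': 0.0, 'width': 85.59884037955125}
top 56.76258144041134 (array([ 400.58400271, -150.88650321,  973.43278414]), array([ 0.13089518,  0.01257208, -0.9913165 ]))
side 45.14938600546059 (array([ 329.85863154, -935.15266483,  599.86362314]), array([ 0.20566572,  0.83029323, -0.51799108]))
```

View pics/top0.png

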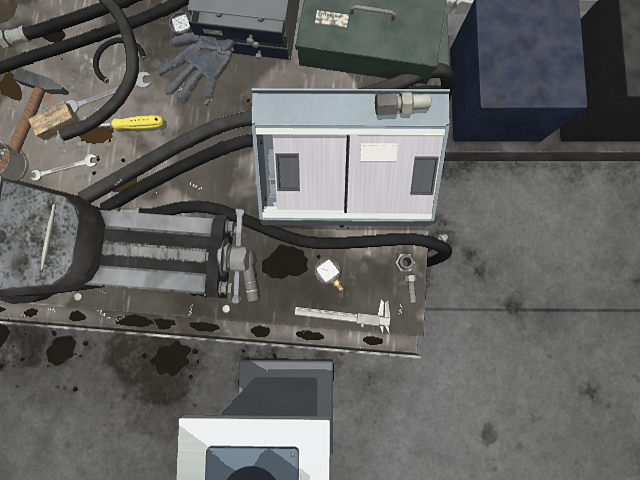

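View pics/side0.png

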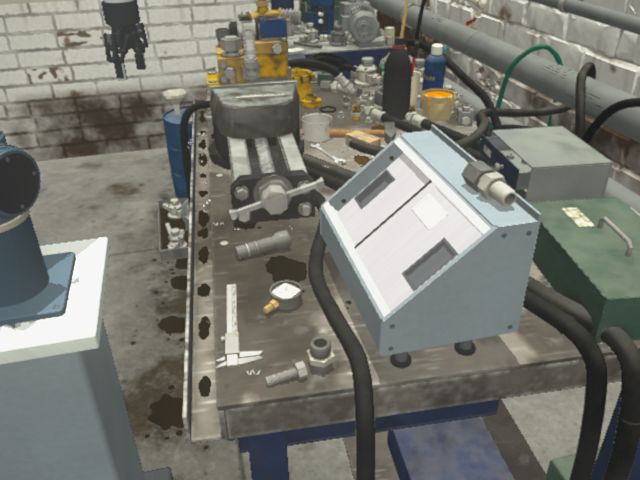

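```bash
python3 - <<'E'
from h import *
import pickle
D=pickle.load(open("d0.pkl","rb"))
def crop(n,x,y,w,h,k):
    im=D[n]["frame"][y:y+h,x:x+w,::-1]
    return cv2.resize(im,None,fx=k,fy=k,interpolation=cv2.INTER_CUBIC)
cv2.imwrite("pics/c1.png",crop("top",246,82,212,146,3.75))
cv2.imwrite("pics/c2.png",np.hstack([crop("top",302,248,56,56,7),crop("side",255,268,56,56,7)]))
E
```

```text
(no output)
```

View pics/c1.png

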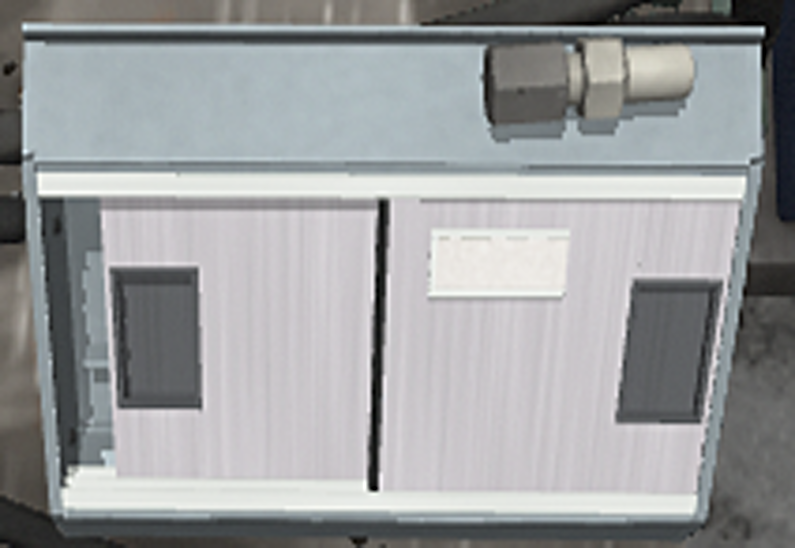

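View pics/c2.png

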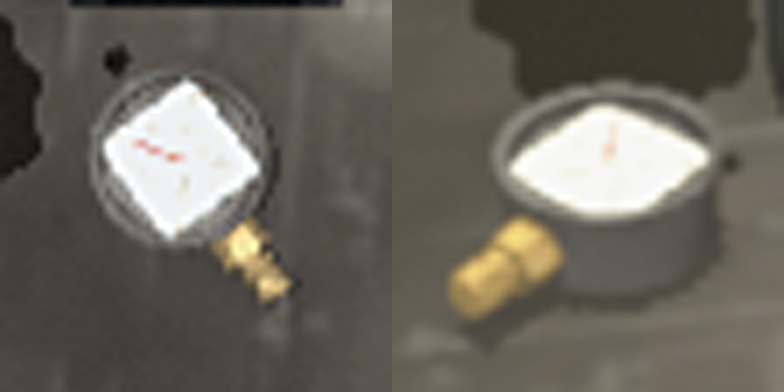

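```bash
python3 - <<'E'
from h import *
import pickle
np.set_printoptions(precision=1,suppress=True)
D=pickle.load(open("d0.pkl","rb"));T=D["top"];S=D["side"]
k=lambda x,y:(246+(x+.5)/3.75-.5,82+(y+.5)/3.75-.5)
for n,p,z in[("bl",(25,155),226),("br",(763,155),226),("fl",(60,530),100),("fr",(703,528),100)]:
    print(n,onz(T,*k(*p),z))
g=lambda x,y:(302+(x+.5)/7-.5,248+(y+.5)/7-.5)
s=lambda x,y:(255+(x-392+.5)/7-.5,268+(y+.5)/7-.5)
print("rim",onz(T,*g(180,157),26),onz(S,*s(606,155),26))
print("tip",onz(T,*g(281,291),12),onz(S,*s(462,292),12), "hexneck",onz(T,*g(222,243),12))
# blobs of brass / white
for n,c,o in(("top",T,(302,248)),("side",S,(255,268))):
    im=c["frame"][o[1]:o[1]+56,o[0]:o[0]+56]; h=cv2.cvtColor(im,cv2.COLOR_RGB2HSV)
    for m,z in(((h[...,1]>100)&(h[...,2]>110)&(h[...,0]>12)&(h[...,0]<30),12),((h[...,1]<40)&(h[...,2]>190),24)):
        y,x=np.nonzero(m);print(n,len(x),onz(c,o[0]+x.mean(),o[1]+y.mean(),z))
# pull corners onto door plane via top view, using cabinet frame estimate
import itertools
L=[onz(T,*k(*p),z) for p,z in(((25,155),226),((763,155),226),((60,530),100),((703,528),100))]
v=L[0]-L[1]+L[2]-L[3];yaw=np.arctan2(-v[0],v[1]);print("yaw",np.degrees(yaw), np.linalg.norm(L[0]-L[1]),np.linalg.norm(L[2]-L[3]))
R=np.array([[np.cos(yaw),-np.sin(yaw),0],[np.sin(yaw),np.cos(yaw),0],[0,0,1]])
mt=(L[0]+L[1])/2;mb=(L[2]+L[3])/2
print("dx",(R.T@(mt-mb)));c1=mt-R@[50.2,0,226];c2=mb-R@[-100,0,100];print(c1,c2)
C=(c1+c2)/2
n=np.array([-np.sin(np.radians(40)),0,np.cos(np.radians(40))])
def face(c,px,dep,C=C):
    o,d=ray(c,*px);o=R.T@(o-C);d=R.T@d;P=np.array([-100,0,100])-n*dep
    return o+d*((P-o)@n)/(d@n)
for nm,pts,dep in(("in",[(110,268),(198,268),(203,408),(118,408)],14),("out",[(635,280),(722,280),(703,423),(617,420)],2)):
    q=np.array([face(T,k(*p),dep) for p in pts]);print(nm,q,q.mean(0))
# predicted side pixels of cabinet corners
for X in((50.2,-174,226),(-100,-174,100),(50.2,174,226),(-100,174,100),(106,-174,226)): print(X,proj(S,C+R@X))
E
```

```text
bl [706.8 -20.6 226. ]
br [ 707.2 -366.   226. ]
fl [549.6 -23.  100. ]
fr [ 552.3 -364.2  100. ]
rim [ 461.3 -154.9   26. ] [ 461.2 -156.    26. ]
tip [ 421.2 -186.1   12. ] [ 420.9 -181.5   12. ] hexneck [ 435.8 -168.    12. ]
top 20 [ 431.1 -175.7   12. ]
top 275 [ 460.7 -154.7   24. ]
side 128 [ 432.4 -174.3   12. ]
side 282 [ 461.5 -156.6   24. ]
yaw 0.2616809217990265 345.40186714575196 341.24337948480525
dx [156.   -0.4 126. ]
[ 656.8 -193.5    0. ] [ 651.  -193.1    0. ]
in [[ 14.7 137.2 178. ]
 [ 14.7  93.6 177.9]
 [-44.1  93.5 128.6]
 [-44.1 137.7 128.7]] [-14.7 115.5 153.3]
out [[   5.4 -120.1  185.9]
 [   5.4 -162.4  185.8]
 [ -54.  -163.3  136. ]
 [ -52.7 -119.2  137.1]] [ -24.  -141.3  161.2]
(50.2, -174, 226) [497.2 227.7]
(-100, -174, 100) [382.2 324.3]
(50.2, 174, 226) [398.1 133.9]
(-100, 174, 100) [317.7 207.3]
(106, -174, 226) [536.1 221.8]
```

```bash
python3 - <<'E'
from h import *
import pickle
D=pickle.load(open("d0.pkl","rb"))
im=D["side"]["frame"][115:360,310:550,::-1]
cv2.imwrite("pics/c3.png",cv2.resize(im,None,fx=2.4,fy=2.4,interpolation=cv2.INTER_CUBIC))
E
```

```text
(no output)
```

View pics/c3.png

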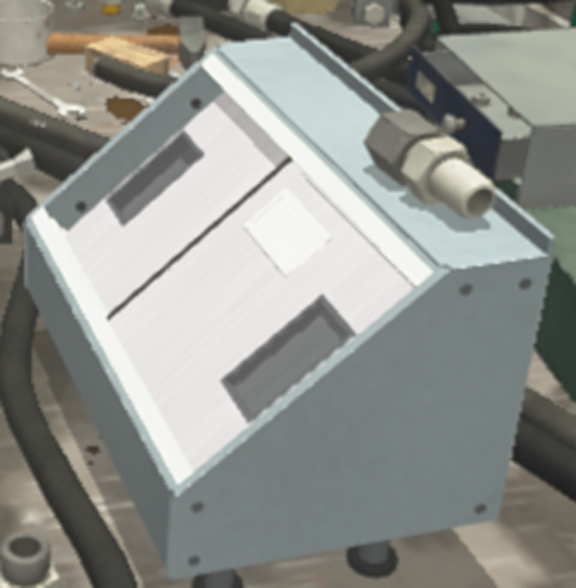

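```bash
python3 - <<'E'
from h import *
import pickle
np.set_printoptions(precision=1,suppress=True)
D=pickle.load(open("d0.pkl","rb"));T=D["top"];S=D["side"]
k=lambda x,y:(246+(x+.5)/3.75-.5,82+(y+.5)/3.75-.5)
s=lambda x,y:(310+(x+.5)/2.4-.5,115+(y+.5)/2.4-.5)
def tri(a,b):
    o,d=ray(T,*a);p,e=ray(S,*b)
    x=np.linalg.lstsq(np.c_[d,-e],p-o,rcond=None)[0]
    A=o+d*x[0];B=p+e*x[1];return (A+B)/2,np.linalg.norm(A-B)
P=[((110,268),(185,133)),((198,268),(203,155)),((203,408),(125,224)),((118,408),(108,203)),
((635,280),(322,296)),((722,280),(355,333)),((703,423),(247,421)),((617,420),(222,380)),
((763,155),(440,265)),((25,155),(205,58)),((60,530),(30,215)),((703,528),(176,492)),
((763,32),(551,240)),((22,28),(293,27)),((378,195),(290,157)),((373,490),(108,317)),((430,230),(287,186)),((565,298),(288,276))]
for a,b in P:print(a,*tri(k(*a),s(*b)))
E
```

```text
(110, 268) [669.9 -55.9 175.4] 2.084874716101237
(198, 268) [668.3 -99.7 177.9] 0.28901327235451507
(203, 408) [ 610.1 -100.5  131.1] 2.725759780476649
(118, 408) [611.3 -55.7 125.7] 2.852206632878581
(635, 280) [ 659.8 -313.4  186.5] 0.30070453188719304
(722, 280) [ 659.8 -355.4  187.2] 0.49957486686124497
(703, 423) [ 599.9 -356.   139.5] 0.3157580212485236
(617, 420) [ 601.9 -312.7  138.1] 0.7271664316233476
(763, 155) [ 703.  -363.9  229.4] 5.34789749287305
(25, 155) [704.  -18.3 218.2] 11.209541578056575
(60, 530) [554.3 -25.  107.4] 12.030352301087207
(703, 528) [ 554.3 -363.9  104.1] 5.394428210119888
(763, 32) [ 763.8 -365.4  235.1] 0.9041159123730428
(22, 28) [766.5 -19.  234. ] 1.1677118377953544
(378, 195) [ 692.8 -187.1  212.8] 0.5376364818503325
(373, 490) [ 570.5 -189.2  112.5] 1.9113858896130742
(430, 230) [ 679.2 -212.5  205.6] 2.5893205803360106
(565, 298) [ 652.9 -280.2  182.1] 1.8847674716471001
```

```bash
cat >> h.py <<'E'
from scipy.spatial.transform import Rotation as Ro
a=np.radians(40)
N=np.array([-np.sin(a),0,np.cos(a)]);U=np.array([np.cos(a),0,np.sin(a)]);Y=np.array([0,1.,0])
RP=np.c_[Y,U,-N]      # pull: tool x=+y, y=upslope
RG=np.c_[-U,Y,-N]     # placing: tool x=downslope
def down(ang): # tool pointing down, tool x at world angle ang
    r=np.radians(ang);x=np.array([np.cos(r),np.sin(r),0]);z=np.array([0,0,-1.]);return np.c_[x,np.cross(z,x),z]
def go(p,R,p0=None,R0=None):
    s=read_state();p0=s["ee_pos"] if p0 is None else p0;R0=s["eef_rot"] if R0 is None else R0
    print("row",np.round(R0.T@(np.array(p)-p0)/400,4).tolist(),np.round(Ro.from_matrix(R0.T@R).as_rotvec()/(np.pi/4),4).tolist())
E
python3 -c "
from h import *
go((250,120,300),down(120))
go((255,120,300),down(153.4))"
```

```text
row [-0.4249, -0.7636, -0.173] [-0.0027, 0.0004, 0.7429]
row [-0.4361, -0.758, -0.173] [-0.0027, -0.0004, 0.0007]
```

```bash
python3 -m pendant '[0,-0.425,-0.764,-0.173,0,0,0.743, 0,-0.425,-0.764,-0.173,0,0,0.743, 0,-0.425,-0.764,-0.173,0,0,0.743, 0,-0.425,-0.764,-0.173,0,0,0.743, 0,-0.425,-0.764,-0.173,0,0,0.743, 0,-0.425,-0.764,-0.173,0,0,0.743, 0,-0.425,-0.764,-0.173,0,0,0.743, 0,-0.425,-0.764,-0.173,0,0,0.743, 0,-0.425,-0.764,-0.173,0,0,0.743, 0,-0.425,-0.764,-0.173,0,0,0.743]'
python3 -c "
from h import *
go((330,-150,330),RP)
go((330,-150,330),down(90))"
```

```text
time_s: 1.1
ee_pos: [250.1, 120.8, 300.1]
eef_rot: [[-0.5, 0.866, -0.001], [0.866, 0.5, 0.001], [0.001, -0.0, -1.0]]
wrist_force: [0.2, -0.2, 0.8]
width: -0.0
finger_force: 0.0
row [-0.686, -0.1657, -0.0754] [-0.8689, -0.2337, 0.6389]
row [-0.686, -0.1657, -0.0754] [-0.0007, -0.001, 0.6668]
```

```bash
python3 -m pendant '[0,-0.686,-0.166,-0.075,0,0,0.5, 0,-0.686,-0.166,-0.075,0,0,0.5, 0,-0.686,-0.166,-0.075,0,0,0.5, 0,-0.686,-0.166,-0.075,0,0,0.5, 0,-0.686,-0.166,-0.075,-0.6,-0.17,0.64, 0,-0.686,-0.166,-0.075,-0.87,-0.234,0.64, 0,-0.686,-0.166,-0.075,-0.87,-0.234,0.64, 0,-0.686,-0.166,-0.075,-0.87,-0.234,0.64]'
python3 -c "
from h import *
P=np.array((638.3,-78,152.9))
go(P+130*N,RP)
print(read_state()['q'])"
```

```text
time_s: 1.9
ee_pos: [331.4, -149.8, 330.9]
eef_rot: [[-0.022, 0.828, 0.56], [1.0, 0.021, 0.007], [-0.006, 0.56, -0.828]]
wrist_force: [-1.6, 0.9, 0.0]
width: 0.1
finger_force: 0.0
row [0.1686, 0.3564, 0.4765] [-0.1315, -0.0106, 0.0265]
[-62.47393102 -47.10480236 -24.77658301  95.37403576  30.01446343
  30.75776441]
```

```bash
python3 -m pendant '[0,0.1686,0.3564,0.4765,-0.1315,-0.0106,0.0265, 0,0.1686,0.3564,0.4765,-0.1315,-0.0106,0.0265, 0,0.1686,0.3564,0.4765,-0.1315,-0.0106,0.0265, 0,0.1686,0.3564,0.4765,-0.1315,-0.0106,0.0265, 0,0.1686,0.3564,0.4765,-0.1315,-0.0106,0.0265, 0,0.1686,0.3564,0.4765,-0.1315,-0.0106,0.0265, 0,0.1686,0.3564,0.4765,-0.1315,-0.0106,0.0265, 0,0.1686,0.3564,0.4765,-0.1315,-0.0106,0.0265, 0,0.1686,0.3564,0.4765,-0.1315,-0.0106,0.0265]'
python3 -c "
from h import *
import pickle
c=camera('wrist');save(c,'w1.png');print(c['vertical_fov'],c['cx'],c['cy']);pickle.dump(c,open('w1.pkl','wb'))
P=np.array((638.3,-78,152.9));print(proj(c,P))
s=read_state();print(s['q'],s['ee_pos'])
go(P+130*N,RP)"
```

```text
time_s: 2.8
ee_pos: [553.1, -79.9, 252.5]
eef_rot: [[0.004, 0.768, 0.64], [1.0, -0.002, -0.004], [-0.001, 0.64, -0.768]]
wrist_force: [-0.0, -0.3, -0.2]
width: -0.0
finger_force: 0.0
71.52419278193216 325.4806053312864 232.57524540463228
[327.90605425 219.30251234]
[-23.38036506 -34.30218207 -32.32227855  54.46820628  14.48295982
  71.81869681] [553.02492576 -80.29792051 252.63799066]
row [0.0058, 0.003, 0.003] [-0.0039, 0.0056, -0.0037]
```

View pics/w1.png

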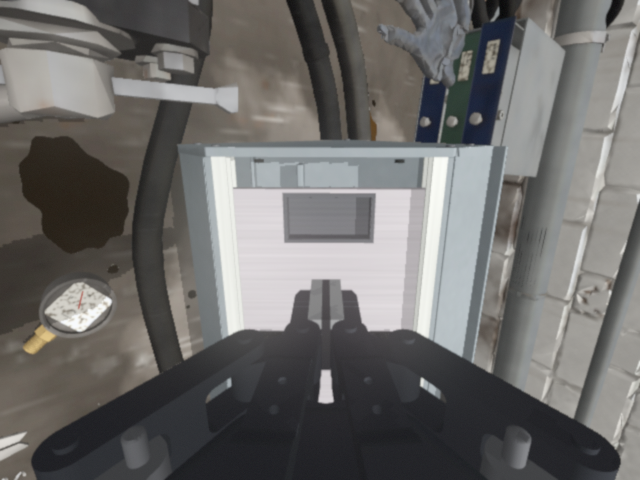

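```bash
python3 -c "
from h import *
P=np.array((638.9,-77.2,153.5))
go(P+10*N,RP);go(P-8*N,RP)"
```

```text
row [0.0091, 0.0061, 0.3028] [-0.0039, 0.0056, -0.0037]
row [0.0093, 0.0062, 0.3478] [-0.0039, 0.0056, -0.0037]
```

```bash
python3 -m pendant '[0,0.009,0.006,0.1,-0.004,0.0056,-0.004, 0,0.009,0.006,0.2,-0.004,0.0056,-0.004, 0,0.009,0.006,0.3,-0.004,0.0056,-0.004, 0,0.009,0.006,0.32,-0.004,0.0056,-0.004, 0,0.009,0.006,0.335,-0.004,0.0056,-0.004, 0,0.009,0.006,0.347,-0.004,0.0056,-0.004, 0,0.009,0.006,0.347,-0.004,0.0056,-0.004]'
python3 -c "
from h import *
s=read_state();print(s['wrist_force'],(s['ee_pos']-(638.9,-77.2,153.5))@N)"
```

```text
time_s: 3.55
ee_pos: [644.2, -77.4, 147.8]
eef_rot: [[-0.0, 0.766, 0.643], [1.0, 0.0, 0.0], [-0.0, 0.643, -0.766]]
wrist_force: [-1.2, 0.7, 0.9]
width: -0.2
finger_force: 0.0
[-1.23449196  0.66836782  0.87082521] -7.7530928515061355
```

```bash
python3 -m pendant '[0,-0.015,0,0,0,0,0, 0,-0.025,0,0,0,0,0, 0,-0.04,0,0,0,0,0, 0,-0.06,0,0,0,0,0, 0,-0.08,0,0,0,0,0, 0,-0.10,0,0,0,0,0, 0,-0.12,0,0,0,0,0, 0,-0.14,0,0,0,0,0, 0,-0.16,0,0,0,0,0, 0,-0.175,0,0,0,0,0]'
python3 -m pendant '[0,-0.01,0,0,0,0,0, 0,-0.02,0,0,0,0,0, 0,-0.025,0,0,0,0,0, 0,-0.03,0,0,0,0,0, 0,-0.035,0,0,0,0,0, 0,-0.04,0,0,0,0,0]'
```

```text
time_s: 4.55
ee_pos: [643.5, -147.6, 145.3]
eef_rot: [[-0.0, 0.768, 0.641], [1.0, -0.0, 0.001], [0.001, 0.641, -0.768]]
wrist_force: [-0.8, 2.4, 0.9]
width: 0.3
finger_force: 1.2
time_s: 5.15
ee_pos: [643.5, -162.6, 145.2]
eef_rot: [[-0.001, 0.768, 0.64], [1.0, 0.0, 0.002], [0.001, 0.64, -0.768]]
wrist_force: [-1.0, 2.0, 1.7]
width: -0.2
finger_force: 1.1
```

```bash
python3 -m pendant '[0,-0.005,0,-0.004,0,0,0, 0,-0.01,0,-0.004,0,0,0, 0,-0.015,0,-0.004,0,0,0, 0,-0.02,0,-0.004,0,0,0]'
python3 -m pendant '[0,-0.005,0,0,0,0,0, 0,-0.0075,0,0,0,0,0]'
```

```text
time_s: 5.55
ee_pos: [642.2, -168.0, 146.0]
eef_rot: [[-0.005, 0.768, 0.64], [1.0, 0.0, 0.008], [0.006, 0.64, -0.768]]
wrist_force: [-4.1, 11.4, 3.8]
width: 0.1
finger_force: 5.2
time_s: 5.75
ee_pos: [642.2, -168.0, 146.0]
eef_rot: [[-0.01, 0.768, 0.64], [1.0, 0.001, 0.015], [0.011, 0.641, -0.768]]
wrist_force: [-5.8, 15.4, 4.6]
width: -0.1
finger_force: 7.4
```

```bash
python3 -m pendant '[0,0.02,0,0,0,0,0, 0,0.027,0,0,0,0,0, 0,0.027,0,-0.02,0,0,0, 0,0.027,0,-0.12,0,0,0, 0,0.1,0,-0.24,0,0,0, 0,0.2,0,-0.32,0,0,0, 0,0.2,0,-0.32,0,0,0, 0,0.2,0,-0.32,0,0,0]'
python3 - <<'E'
from h import *
import pickle
c=camera('wrist');t=camera('top');save(c,'w2.png');pickle.dump((c,t),open('w2.pkl','wb'))
im=t["frame"][82:228,246:458,::-1];cv2.imwrite("pics/t2.png",cv2.resize(im,None,fx=3.75,fy=3.75,interpolation=cv2.INTER_CUBIC))
E
```

```text
time_s: 6.55
ee_pos: [561.0, -94.1, 248.5]
eef_rot: [[-0.001, 0.764, 0.645], [1.0, 0.003, -0.001], [-0.003, 0.645, -0.764]]
wrist_force: [0.8, -0.1, 1.0]
width: 0.3
finger_force: 0.0
```

View pics/w2.png

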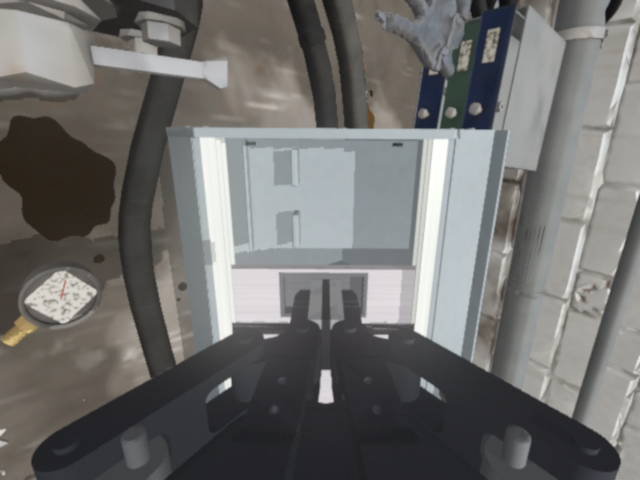

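```bash
python3 - <<'E'
from h import *
import pickle
c,t=pickle.load(open('w2.pkl','rb'))
im=c["frame"][120:280,220:440,::-1]
im=cv2.convertScaleAbs(im,alpha=1.8,beta=-110)
cv2.imwrite("pics/w2c.png",cv2.resize(im,None,fx=3.6,fy=3.6,interpolation=cv2.INTER_CUBIC))
E
```

```text
(no output)
```

View pics/w2c.png

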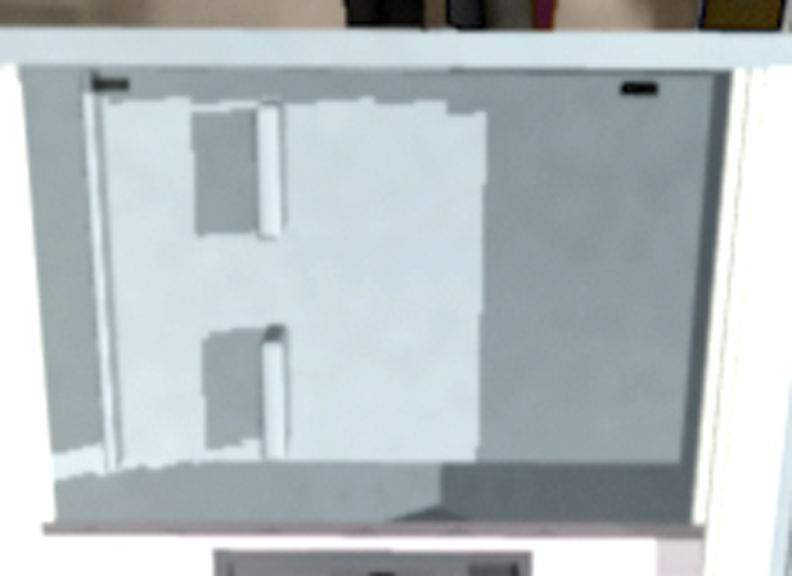

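```bash
python3 - <<'E'
from h import *
import pickle
np.set_printoptions(precision=1,suppress=True)
c,t=pickle.load(open('w2.pkl','rb'))
k=lambda x,y:(220+(x+.5)/3.6-.5,120+(y+.5)/3.6-.5)
for ox in (653.5,):
    F=np.array([ox-100,-192.7,100.])
    def fp(x,y,dep):
        o,d=ray(c,*k(x,y));P=F-N*dep;q=o+d*((P-o)@N)/(d@N);return np.array([(q-F)@U,q[1]]),q
    for n,x,y,dep in(("ledge top up",278,180,39),("top dn",258,180,39),("top up2",282,400,39),("dn2",262,400,39),("wall base",286,170,60),("mid",270,281,39),("end1",270,103,39),("end2",272,458,39),("slot1",270,237,39),("slot2",272,325,39),("slot2b",272,340,39),
      ("jamb",200,70,0),("jamb14",200,70,14),("door edge",200,524,14),("pull ul",215,550,14),("pull ur",531,550,14),("low rail in",22,70,0),("tray low",85,95,60),("tray edge bottom",300,462,60),("tray top",685,462,60)):
        a,b=fp(x,y,dep);print(n,a)
print(read_state()['ee_pos'],np.array(c["R"]).T@-np.array(c["t"]))
E
```

```text
ledge top up [ 76.5 -52.2]
top dn [ 71.7 -52.2]
top up2 [  76.1 -107.4]
dn2 [  71.1 -107.4]
wall base [ 76.9 -52.2]
mid [ 73.9 -76.8]
end1 [ 75.  -34.2]
end2 [  73.2 -123.1]
slot1 [ 74.2 -65.9]
slot2 [ 74.1 -87.9]
slot2b [ 74.  -91.7]
jamb [ 64.5 -25.5]
jamb14 [ 62.5 -25.9]
door edge [  57.8 -130.7]
pull ul [  61.2 -137.5]
pull ur [ 137.5 -137.5]
low rail in [ 28.6 -25.5]
tray low [ 26.7 -33.6]
tray edge bottom [  79.  -131.9]
tray top [ 185.5 -131.9]
[560.4 -94.6 244.2] [468.6 -16.8 357.2]
```

View pics/t2.png

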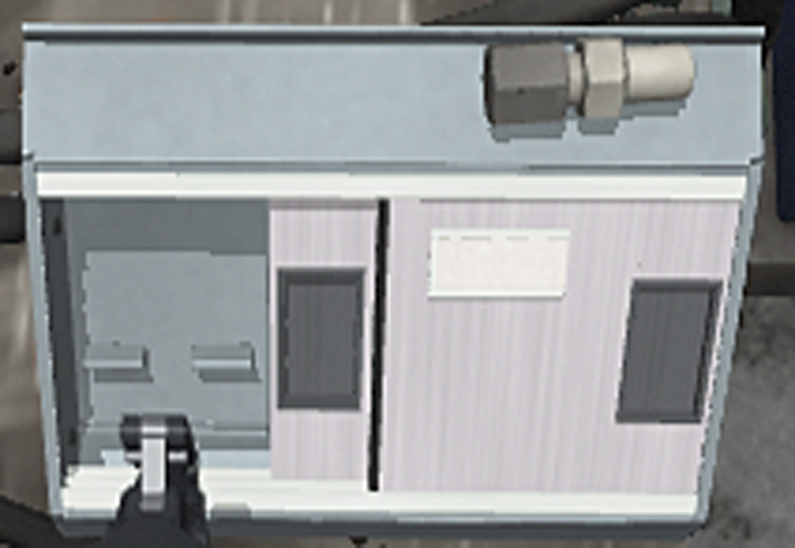

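```bash
python3 - <<'E'
from h import *
import pickle
np.set_printoptions(precision=1,suppress=True)
c,t=pickle.load(open('w2.pkl','rb'))
F=np.array([553.5,-192.7,100.])
k=lambda x,y:(246+(x+.5)/3.75-.5,82+(y+.5)/3.75-.5)
def fp(x,y,dep):
    o,d=ray(t,*k(x,y));P=F-N*dep;q=o+d*((P-o)@N)/(d@N);return np.array([(q-F)@U,q[1]])
for x,y,dep in((171,360,39),(88,360,39),(255,360,39),(148,360,39),(193,360,39),(120,345,60),(270,345,14),(40,200,0),(278,270,14),(362,270,14),(320,408,14)):print(x,y,dep,fp(x,y,dep))
g=cv2.cvtColor(t["frame"],cv2.COLOR_RGB2GRAY)
print(g[168:188,275:278].mean(1).round(),[fp((276-246)*3.75,(r-82+.5)*3.75,39)[0].round(1) for r in range(168,188)])
print(g[168:188,302:306].mean(1).round())
E
```

```text
171 360 39 [ 76.9 -82.3]
88 360 39 [ 76.7 -38.4]
255 360 39 [  77.  -126.6]
148 360 39 [ 76.8 -70.1]
193 360 39 [ 76.9 -93.9]
120 345 60 [ 76.  -53.3]
270 345 14 [  96.7 -135.1]
40 200 0 [177.3 -26.3]
278 270 14 [ 136.9 -139.2]
362 270 14 [ 137.  -180.8]
320 408 14 [  61.4 -160.8]
[149. 151. 149. 150. 154. 126. 134. 139. 139. 135. 169. 168. 106. 106.
 111. 106. 148. 157. 155. 153.] [np.float64(97.0), np.float64(94.9), np.float64(92.8), np.float64(90.6), np.float64(88.5), np.float64(86.4), np.float64(84.3), np.float64(82.1), np.float64(80.0), np.float64(77.8), np.float64(75.7), np.float64(73.5), np.float64(71.4), np.float64(69.2), np.float64(67.0), np.float64(64.8), np.float64(62.6), np.float64(60.4), np.float64(58.2), np.float64(56.0)]
[154. 155. 155. 156. 156. 154. 142. 138. 139. 129. 186. 172. 126. 111.
 112. 108. 150. 158. 155. 154.]
```

```bash
python3 - <<'E'
from h import *
import pickle
np.set_printoptions(precision=1,suppress=True)
c=pickle.load(open('w1.pkl','rb'))
h=cv2.cvtColor(c["frame"],cv2.COLOR_RGB2HSV)[270:370,0:130]
for m,z in(((h[...,1]>100)&(h[...,2]>110)&(h[...,0]>12)&(h[...,0]<30),13),((h[...,1]<40)&(h[...,2]>185),24)):
    y,x=np.nonzero(m);print(len(x),onz(c,x.mean(),270+y.mean(),z))
print("rim",onz(c,78,305,26))
F=np.array([553.5,-192.7,100.])
r=F+U*90.2-N*60;r[1]=-80.7;print("rest",r)
s=read_state();print(s['ee_pos'],s['q'])
G=np.array([461.2,-155.6,0])
go((G[0],-155.6,220),down(180+35.4))
E
```

```text
359 [ 427.  -177.9   13. ]
1576 [ 460.7 -153.4   24. ]
rim [ 460.5 -150.1   26. ]
rest [661.2 -80.7 112. ]
[560.4 -94.6 244.2] [-25.2 -32.4 -32.1  53.3  15.8  70.2]
row [-0.1524, -0.2291, -0.1123] [0.496, 0.9603, -2.6532]
```

```bash
python3 - <<'E'
from h import *
go((470,-150,260),down(125))
go((461.2,-155.5,200),down(170),np.array((470,-150,260.)),down(125))
go((461.2,-155.5,160),down(215),np.array((461.2,-155.5,200)),down(170))
E
```

```text
row [-0.1384, -0.1482, -0.175] [0.8565, 0.2698, -0.7462]
row [0.0014, -0.0259, 0.15] [0.0, 0.0, -1.0]
row [0.0, 0.0, 0.1] [0.0, 0.0, -1.0]
```

```bash
python3 -m pendant '[0.5,-0.1384,-0.1482,-0.175,0.8565,0.2698,-0.7462, 1,-0.1384,-0.1482,-0.175,0.8565,0.2698,-0.7462, 1,-0.1384,-0.1482,-0.175,0.8565,0.2698,-0.7462, 1,-0.1384,-0.1482,-0.175,0.8565,0.2698,-0.7462, 1,-0.1384,-0.1482,-0.175,0.8565,0.2698,-0.7462, 1,-0.1384,-0.1482,-0.175,0.8565,0.2698,-0.7462, 1,-0.1384,-0.1482,-0.175,0.8565,0.2698,-0.7462]'
python3 -m pendant '[1,0.0014,-0.026,0.15,0,0,-1, 1,0.0014,-0.026,0.15,0,0,-1, 1,0.0014,-0.026,0.15,0,0,-1, 1,0.0014,-0.026,0.15,0,0,-1, 1,0.0014,-0.026,0.15,0,0,-1, 1,0.0014,-0.026,0.15,0,0,-1]'
python3 -m pendant '[1,0,0,0.1,0,0,-1, 1,0,0,0.1,0,0,-1, 1,0,0,0.1,0,0,-1, 1,0,0,0.1,0,0,-1, 1,0,0,0.1,0,0,-1, 1,0,0,0.1,0,0,-1, 1,0,0,0.1,0,0,-1]'
python3 - <<'E'
from h import *
np.set_printoptions(precision=1,suppress=True)
c=camera('wrist');save(c,'w3.png')
print(proj(c,(461.2,-155.5,26)),proj(c,(421,-184,12)))
hh=cv2.cvtColor(c["frame"],cv2.COLOR_RGB2HSV)
print(read_state()['q'])
go((461.2,-155.5,2),down(215));go((461.2,-155.5,40),down(215))
E
```

```text
time_s: 7.35
ee_pos: [471.8, -150.0, 256.0]
eef_rot: [[-0.576, 0.818, -0.008], [0.818, 0.576, 0.003], [0.007, -0.004, -1.0]]
wrist_force: [0.3, -0.9, -0.9]
width: 85.5
finger_force: 0.0
time_s: 7.95
ee_pos: [460.5, -155.3, 199.0]
eef_rot: [[-0.985, 0.172, -0.0], [0.172, 0.985, 0.002], [0.001, 0.002, -1.0]]
wrist_force: [0.7, 0.7, -0.4]
width: 85.4
finger_force: 0.0
time_s: 8.65
ee_pos: [460.5, -155.2, 159.3]
eef_rot: [[-0.82, -0.572, -0.0], [-0.572, 0.82, 0.002], [-0.001, 0.001, -1.0]]
wrist_force: [-0.9, -0.6, 0.2]
width: 84.9
finger_force: 0.0
[324.3 221.8] [323.7 161.8]
[-26.6  -3.3  -8.5  84.8   0.1 -61.5]
row [-0.0004, -0.0021, 0.3938] [0.0016, 0.0009, -0.0022]
row [-0.0005, -0.0019, 0.2988] [0.0016, 0.0009, -0.0022]
```

View pics/w3.png

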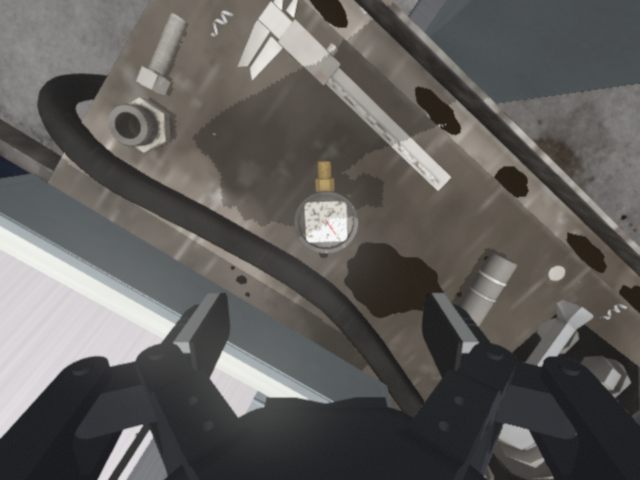

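```bash
python3 -m pendant '[0.78,0,0.001,0.1,0,0,-0.045, 0.78,0,0.001,0.2,0,0,-0.045, 0.78,0,0.001,0.28,0,0,-0.045, 0.78,0,0.001,0.32,0,0,-0.045, 0.78,0,0.001,0.355,0,0,-0.045, 0.78,0,0.001,0.38,0,0,-0.045, 0.78,0,0.001,0.393,0,0,-0.045, 0.78,0,0.001,0.393,0,0,-0.045]' 30
python3 -m pendant '[0.5,0,0,0,0,0,0, 0.5,0,0,0,0,0,0, 0.5,0,0,0,0,0,0, 0.5,0,0,0,0,0,0, 0.5,0,0,0,0,0,0]' 30
```

```text
time_s: 9.5
ee_pos: [461.4, -154.4, 3.3]
eef_rot: [[-0.798, -0.603, 0.001], [-0.603, 0.798, 0.001], [-0.001, 0.0, -1.0]]
wrist_force: [0.2, -0.1, -0.6]
width: 66.2
finger_force: 0.0
time_s: 10.0
ee_pos: [462.4, -154.8, 4.7]
eef_rot: [[-0.798, -0.603, 0.003], [-0.603, 0.798, -0.0], [-0.002, -0.002, -1.0]]
wrist_force: [-0.3, -0.1, 5.4]
width: 53.1
finger_force: 32.1
```

```bash
python3 -m pendant '[0.5,0,0,-0.01,0,0,0, 0.5,0,0,-0.04,0,0,0, 0.5,0,0,-0.1,0,0,0, 0.5,0,0,-0.2,0,0,0, 0.5,0,0,-0.3,0,0,0, 0.5,0,0,-0.4,0,0,0, 0.5,0,0,-0.45,0,0,0, 0.5,0,0,-0.45,0,0,0]' 45
python3 - <<'E'
from h import *
c=camera('wrist');s=camera('side');
p=proj(s,read_state()['ee_pos']).astype(int);print(p)
a=cv2.resize(c["frame"][150:450,160:480],(400,375));b=cv2.resize(s["frame"][p[1]-60:p[1]+60,p[0]-64:p[0]+64],(400,375),interpolation=cv2.INTER_CUBIC)
cv2.imwrite("pics/g4.png",np.hstack([a,b])[...,::-1])
E
```

```text
time_s: 10.8
ee_pos: [463.3, -155.5, 187.9]
eef_rot: [[-0.798, -0.603, 0.008], [-0.603, 0.798, -0.003], [-0.005, -0.007, -1.0]]
wrist_force: [-0.5, -0.3, -1.2]
width: 53.2
finger_force: 47.7
[280 206]
```

View pics/g4.png

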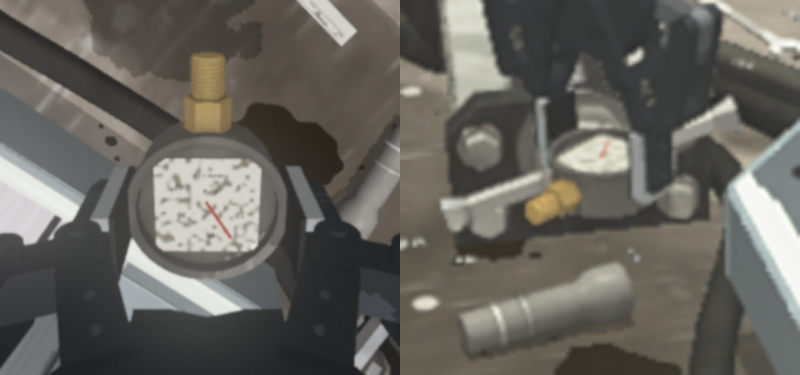

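```bash
cat >> h.py <<'E'
REST=np.array([661.2,-80.7,112.0])
E
python3 - <<'E'
from h import *
c=camera('wrist');s=read_state();p0,R0=s['ee_pos'],s['eef_rot']
o,d=ray(c,325.6,314);o=R0.T@(o-p0);d=R0.T@d
print("centre in tool",o+d*(4.7-26-o[2])/d[2])
for px in((326,192),):
    o,d=ray(c,*px);o=R0.T@(o-p0);d=R0.T@d;print("stem tip top",o+d*(4.7-18-o[2])/d[2])
print(s['wrist_force'],p0)
dx=1.4
T=lambda up,h:REST+up*U+h*N+RG@-np.array([11.5+dx,0,4.7])
print(T(4,60))
go(T(4,70),RG)
E
```

```text
centre in tool [  2.39377667  -0.36820648 -21.3       ]
stem tip top [ 52.34541618  -0.1566452  -13.3       ]
[-0.43721436 -0.02953033 -1.51212518] [ 460.30021225 -154.00719707  181.76446969]
[632.55779274 -80.7        172.42618607]
row [-0.4412, -0.1038, 0.0038] [0.2905, -0.8585, 0.789]
```

```bash
python3 - <<'E'
from h import *
T=lambda up,h:REST+up*U+h*N+RG@-np.array([13.4,0,4.7])
go(T(4,110),RG)
E
```

```text
row [-0.3907, -0.0655, -0.0735] [0.2905, -0.8585, 0.789]
```

```bash
python3 -m pendant '[0.5,-0.05,-0.01,-0.07,0.06,-0.17,0.16, 0.5,-0.13,-0.02,-0.073,0.12,-0.34,0.32, 0.5,-0.22,-0.04,-0.073,0.17,-0.51,0.47, 0.5,-0.31,-0.05,-0.073,0.23,-0.68,0.63, 0.5,-0.39,-0.0655,-0.0735,0.29,-0.8585,0.789, 0.5,-0.39,-0.0655,-0.0735,0.29,-0.8585,0.789, 0.5,-0.39,-0.0655,-0.0735,0.29,-0.8585,0.789, 0.5,-0.39,-0.0655,-0.0735,0.29,-0.8585,0.789, 0.5,-0.39,-0.0655,-0.0735,0.29,-0.8585,0.789, 0.5,-0.39,-0.0655,-0.0735,0.29,-0.8585,0.789]'
python3 - <<'E'
from h import *
T=lambda up,h:REST+up*U+h*N+RG@-np.array([13.4,0,4.7])
s=read_state();print(s['ee_pos'],s['q'],s['width'],s['wrist_force'])
go(T(4,110),RG);go(T(4,10),RG);go(T(4,3),RG)
# check ledge from this view
c=camera('wrist');import pickle;pickle.dump(c,open('w5.pkl','wb'))
for y in(16,45,-16,-45):
    for x in(-19,-13): print((x,y),proj(c,REST+x*U+y*Y+21*N).round(1))
E
```

```text
time_s: 11.95
ee_pos: [602.1, -81.8, 213.8]
eef_rot: [[-0.764, -0.0, 0.645], [-0.001, 1.0, -0.001], [-0.645, -0.002, -0.764]]
wrist_force: [0.7, -0.3, -0.5]
width: 52.7
finger_force: 48.2
[602.06356036 -81.79156434 213.76405823] [-21.00894048 -26.45810182 -32.19191236  46.01385151  13.31099408
 -16.41866388] 52.712674799537346 [ 0.67509688 -0.29975883 -0.54064586]
row [0.0068, 0.0027, 0.0031] [-0.0014, 0.0037, 0.0015]
row [0.0075, 0.003, 0.2531] [-0.0014, 0.0037, 0.0015]
row [0.0076, 0.003, 0.2706] [-0.0014, 0.0037, 0.0015]
(-19, 16) [349.7 183. ]
(-13, 16) [349.5 191.3]
(-19, 45) [390.3 183. ]
(-13, 45) [389.8 191.3]
(-19, -16) [304.8 183. ]
(-13, -16) [305.  191.3]
(-19, -45) [264.3 183. ]
(-13, -45) [264.7 191.3]
```

```bash
python3 - <<'E'
from h import *
import pickle
c=pickle.load(open('w5.pkl','rb'));g=cv2.cvtColor(c["frame"],cv2.COLOR_RGB2GRAY)
print(g[165:215,274:280].mean(1).astype(int).tolist())
print(g[165:215,375:381].mean(1).astype(int).tolist())
print(g[185:190,240:415].mean(0).astype(int).tolist())
E
```

```text
[126, 126, 126, 126, 126, 125, 125, 125, 125, 125, 125, 123, 114, 98, 91, 91, 96, 116, 139, 153, 158, 161, 163, 164, 162, 159, 158, 157, 157, 157, 156, 156, 156, 156, 156, 157, 158, 158, 157, 158, 158, 158, 157, 158, 157, 157, 157, 157, 157, 157]
[119, 118, 119, 119, 119, 118, 118, 118, 118, 118, 118, 118, 113, 98, 85, 82, 85, 98, 126, 149, 157, 159, 162, 164, 161, 150, 151, 153, 154, 153, 153, 154, 154, 155, 155, 155, 155, 155, 155, 155, 154, 154, 154, 153, 153, 153, 153, 153, 153, 152]
[182, 190, 190, 181, 144, 111, 105, 110, 118, 121, 120, 120, 120, 120, 120, 120, 120, 119, 119, 118, 119, 126, 144, 155, 159, 157, 153, 152, 158, 161, 162, 162, 162, 162, 162, 162, 162, 162, 161, 161, 161, 161, 161, 161, 162, 162, 162, 162, 161, 162, 162, 162, 162, 162, 162, 162, 162, 162, 162, 162, 162, 162, 162, 162, 162, 162, 162, 162, 161, 155, 145, 145, 153, 156, 156, 156, 156, 156, 157, 156, 156, 156, 155, 155, 156, 156, 155, 156, 155, 155, 155, 154, 153, 153, 153, 153, 153, 153, 154, 154, 154, 154, 153, 153, 153, 148, 134, 135, 149, 162, 165, 165, 165, 164, 164, 164, 164, 164, 163, 163, 162, 162, 162, 161, 162, 162, 162, 162, 162, 162, 162, 162, 162, 162, 162, 162, 162, 161, 160, 160, 160, 161, 160, 160, 161, 161, 160, 160, 159, 155, 141, 122, 117, 116, 109, 84, 71, 70, 69, 69, 70, 70, 70, 70, 69, 69, 69, 69, 67, 67, 68, 69, 69, 69, 69]
```

```bash
python3 -m pendant '[0.5,0.0075,0.004,0.08,-0.001,0.0037,0.0015, 0.5,0.0075,0.004,0.16,-0.001,0.0037,0.0015, 0.5,0.0075,0.004,0.21,-0.001,0.0037,0.0015, 0.5,0.0075,0.004,0.24,-0.001,0.0037,0.0015, 0.5,0.0075,0.004,0.255,-0.001,0.0037,0.0015, 0.5,0.0075,0.004,0.265,-0.001,0.0037,0.0015, 0.5,0.0075,0.004,0.265,-0.001,0.0037,0.0015, 0.5,0.0075,0.004,0.265,-0.001,0.0037,0.0015]'
python3 - <<'E'
from h import *
s=read_state();O=s['ee_pos']+s['eef_rot']@np.array([13.4,0,4.7])-REST
print("gauge rel rest",O@U,O[1],O@N,s['wrist_force'],s['moment'])
E
```

```text
time_s: 12.8
ee_pos: [667.9, -80.0, 131.6]
eef_rot: [[-0.765, 0.0, 0.644], [0.0, 1.0, -0.0], [-0.644, -0.0, -0.765]]
wrist_force: [-0.3, 0.6, -1.7]
width: 52.4
finger_force: 48.2
gauge rel rest 4.345907888350492 0.6577706252265898 5.94389075173701 [-0.27477391  0.55612806 -1.72975315] [ 0.02241075  0.80479418 -0.01178418]
```

Descend slowly to contact.

```bash
python3 -m pendant '[0.5,0,0,0.004,0,0,0, 0.5,0,0,0.008,0,0,0, 0.5,0,0,0.01,0,0,0, 0.5,0,0,0.01,0,0,0]'; python3 -m pendant '[0.5,0,0,0.0025,0,0,0, 0.5,0,0,0.0025,0,0,0]' ; python3 -m pendant '[0.5,0,0,0.0025,0,0,0, 0.5,0,0,0.0025,0,0,0]'
python3 - <<'E'
from h import *
s=read_state();O=s['ee_pos']+s['eef_rot']@np.array([13.4,0,4.7])-REST
print("gauge rel rest",O@U,O[1],O@N,s['wrist_force'],s['wrist_force']@N,s['moment'])
E
```

```text
time_s: 13.2
ee_pos: [670.7, -81.2, 129.8]
eef_rot: [[-0.764, 0.002, 0.645], [0.0, 1.0, -0.003], [-0.645, -0.002, -0.764]]
wrist_force: [-6.9, -3.2, 4.1]
width: 52.4
finger_force: 48.4
time_s: 13.4
ee_pos: [671.0, -81.3, 129.7]
eef_rot: [[-0.764, 0.002, 0.645], [0.0, 1.0, -0.003], [-0.645, -0.002, -0.764]]
wrist_force: [-14.2, -3.8, 9.9]
width: 52.7
finger_force: 49.0
time_s: 13.6
ee_pos: [672.7, -82.6, 129.7]
eef_rot: [[-0.763, 0.004, 0.647], [0.001, 1.0, -0.006], [-0.647, -0.004, -0.763]]
wrist_force: [-3.7, -6.3, 2.2]
width: 52.3
finger_force: 50.1
gauge rel rest 6.770171134858453 -1.9233203842080115 1.3921519048783073 [-3.65377484 -6.31687072  2.23807444] 4.06306567850456 [-0.49823173  0.84475115 -0.42512389]
```

```bash
python3 -m pendant '[0.64,0,0,0,0,0,0, 0.66,0,0,0,0,0,0, 0.7,0,0,0,0,0,0, 0.72,0,0,0,0,0,0, 0.72,0,0,0,0,0,0]'
python3 - <<'E'
from h import *
import pickle
s=read_state();print(s['ee_pos'],s['wrist_force'],s['width'])
c=camera('wrist');pickle.dump(c,open('w6.pkl','wb'));t=camera('top')
for nm,q in(("case",(11.5,0,26)),("tip",(-39,0,12))):print(nm,proj(c,REST+q[0]*U+q[2]*N),proj(c,REST+(q[0]+5)*U+q[2]*N))
h=cv2.cvtColor(c["frame"],cv2.COLOR_RGB2HSV)
m=((h[...,1]>100)&(h[...,2]>70)&(h[...,0]>10)&(h[...,0]<32)).astype(np.uint8)
n,_,st,ce=cv2.connectedComponentsWithStats(m);i=1+st[1:,4].argmax();print("brass",st[i],ce[i])
m=((h[...,1]<45)&(h[...,2]>150)).astype(np.uint8);m[:, :240]=0;m[:,420:]=0
n,_,st,ce=cv2.connectedComponentsWithStats(m)
for i in 1+np.argsort(-st[1:,4])[:4]:print("white",st[i],ce[i])
E
```

```text
time_s: 14.1
ee_pos: [673.2, -85.6, 130.4]
eef_rot: [[-0.762, 0.009, 0.647], [0.001, 1.0, -0.012], [-0.647, -0.008, -0.762]]
wrist_force: [-5.4, -11.2, 5.4]
width: 61.7
finger_force: 2.9
[673.18579047 -85.62105747 130.37890706] [ -5.44451187 -11.19618718   5.39599241] 61.65927658450503
case [336.69055068 299.50568888] [336.59909788 310.15849949]
tip [336.98811262 171.85063256] [336.89189226 184.09871433]
brass [319 169  24  36 708] [330.71468927 185.23305085]
white [  240     0   180    81 11834] [330.8186581   46.56608078]
white [ 286  251   88   77 6207] [328.76848719 288.52150797]
white [ 240  226   57   92 1083] [264.16158818 257.18559557]
white [383 120  32  34 688] [400.73837209 134.93459302]
```

```bash
python3 -m pendant '[0.72,0,-0.007,-0.004,0,0,0, 0.72,0,-0.007,-0.012,0,0,0, 0.72,0,-0.007,-0.025,0,0,0, 0.72,0,-0.007,-0.04,0,0,0]'
python3 - <<'E'
from h import *
s=read_state();print(s['ee_pos'],s['wrist_force'],s['width'],s['finger_force'])
E
python3 -m pendant '[0.72,0,0,-0.02,0,0,0, 0.72,0,0,-0.05,0,0,0, 0.72,0,0,-0.1,0,0,0, 0.72,0,0,-0.18,0,0,0, 0.72,0,0,-0.25,0,0,0, 0.5,0,0,-0.25,0,0,0, 0.2,0,0,-0.25,0,0,0]'
python3 - <<'E'
from h import *
import pickle
c=camera('wrist');t=camera('top');pickle.dump((c,t),open('w6.pkl','wb'));save(c,'w6.png')
s=read_state();print(s['ee_pos'],s['wrist_force'])
for nm,q in(("rim",(11.5,0,26)),("tip",(-39,0,12)),("brass",(-27.5,0,14)),("dial",(11.5,0,24))):print(nm,proj(c,REST+q[0]*U+q[2]*N),proj(t,REST+q[0]*U+q[2]*N))
for im,(x0,x1,y0,y1) in((c["frame"],(230,430,80,330)),(t["frame"],(255,330,130,215))):
    h=cv2.cvtColor(im,cv2.COLOR_RGB2HSV)[y0:y1,x0:x1]
    m=((h[...,1]>100)&(h[...,2]>60)&(h[...,0]>10)&(h[...,0]<32)).astype(np.uint8)
    n,_,st,ce=cv2.connectedComponentsWithStats(m)
    if n>1:
        i=1+st[1:,4].argmax();print("brass",st[i]+[x0,y0,0,0,0],ce[i]+[x0,y0])
    m=((h[...,1]<45)&(h[...,2]>175)).astype(np.uint8)
    n,_,st,ce=cv2.connectedComponentsWithStats(m)
    for i in 1+np.argsort(-st[1:,4])[:4]:print("white",st[i]+[x0,y0,0,0,0],ce[i]+[x0,y0])
E
```

```text
time_s: 14.6
ee_pos: [660.7, -81.9, 137.9]
eef_rot: [[-0.766, -0.001, 0.642], [-0.0, 1.0, 0.001], [-0.642, 0.001, -0.766]]
wrist_force: [0.3, -0.3, 0.1]
width: 61.7
finger_force: 0.0
[660.71115616 -81.93415336 137.89172085] [ 0.25080922 -0.27789212  0.10781955] 61.65895011906115 0.0
time_s: 15.3
ee_pos: [597.1, -82.8, 216.1]
eef_rot: [[-0.764, 0.0, 0.645], [-0.0, 1.0, -0.001], [-0.645, -0.001, -0.764]]
wrist_force: [0.6, -0.5, 0.7]
width: 33.1
finger_force: 0.0
[596.37832287 -82.3144702  212.84675501] [-0.10692782  0.55474739 -0.41465417]
rim [328.50535398 226.98357474] [289.76690574 166.92119655]
tip [328.49468996 155.9830308 ] [291.2220699 187.3970921]
brass [328.48638052 172.04244749] [290.94254828 182.63801263]
dial [328.48735727 226.216953  ] [289.83993501 166.51127409]
brass [320 156  11  17 120] [325.125      162.26666667]
white [ 230   85  200  234 6542] [301.47049832 135.79730969]
white [ 300  201   49   46 1978] [323.9934277  222.68301314]
white [291 325  70   5 332] [324.36445783 327.10843373]
white [350 190  14   2  21] [357.57142857 190.33333333]
brass [290 181   6   8  23] [292.         183.86956522]
white [318 138  12  77 443] [323.19638826 172.97968397]
white [256 130  74   5 333] [294.55555556 131.77777778]
white [283 158  19  17 291] [291.75601375 166.14776632]
white [301 178  12   2  24] [306.5 178.5]
```

```bash
python3 - <<'E'
from h import *
import pickle
c,t=pickle.load(open('w6.pkl','rb'));g=cv2.cvtColor(c["frame"],cv2.COLOR_RGB2GRAY)
for x in(-19,-16,-13):print(x,[proj(c,REST+x*U+y*Y+21*N).round(1).tolist() for y in(-45,-13,13,45)])
r=int(round(proj(c,REST-16*U+21*N)[1]))
for k in range(r-6,r+5,2):print(k,g[k,262:398].tolist())
E
python3 - <<'E'
import cv2
im=cv2.imread('pics/w6.png')[140:270,250:410];print(im.shape)
E
```

```text
-19 [[267.0, 185.1], [310.7, 185.0], [346.3, 185.0], [390.2, 185.0]]
-16 [[267.2, 189.1], [310.8, 189.1], [346.3, 189.1], [389.9, 189.1]]
-13 [[267.4, 193.2], [310.9, 193.2], [346.2, 193.1], [389.7, 193.1]]
183 [120, 126, 142, 156, 159, 158, 158, 152, 134, 113, 101, 98, 97, 97, 96, 98, 97, 97, 97, 96, 96, 96, 96, 96, 96, 96, 95, 95, 95, 95, 96, 96, 96, 95, 95, 95, 95, 96, 96, 95, 95, 96, 95, 95, 95, 94, 94, 94, 93, 91, 92, 103, 109, 110, 108, 108, 113, 123, 128, 128, 128, 128, 128, 127, 127, 127, 126, 123, 113, 104, 102, 102, 106, 114, 122, 123, 122, 123, 123, 122, 122, 123, 122, 115, 98, 86, 86, 89, 90, 91, 90, 91, 90, 90, 90, 90, 89, 89, 89, 88, 89, 88, 88, 88, 87, 87, 87, 87, 87, 86, 88, 88, 85, 86, 86, 86, 85, 85, 86, 85, 84, 84, 84, 85, 85, 86, 96, 107, 116, 118, 120, 118, 112, 90, 74, 72]
185 [120, 123, 138, 155, 159, 158, 155, 141, 134, 137, 140, 139, 138, 139, 139, 138, 139, 138, 139, 138, 139, 138, 138, 138, 138, 138, 138, 137, 139, 138, 137, 138, 138, 139, 138, 138, 138, 138, 138, 138, 138, 138, 138, 134, 124, 119, 118, 119, 117, 108, 97, 104, 109, 107, 107, 106, 109, 116, 
[... 2360 characters left out ...]
, 100, 79, 72, 70]
193 [122, 122, 132, 152, 158, 158, 157, 158, 158, 158, 158, 160, 159, 160, 159, 160, 159, 160, 160, 160, 159, 154, 137, 128, 129, 128, 128, 128, 128, 127, 127, 127, 126, 126, 127, 126, 126, 126, 126, 125, 118, 103, 89, 81, 87, 95, 97, 99, 100, 100, 99, 98, 102, 106, 110, 111, 114, 116, 118, 120, 123, 124, 124, 125, 125, 124, 123, 123, 123, 124, 124, 121, 115, 109, 109, 107, 106, 104, 99, 93, 85, 79, 85, 100, 115, 122, 123, 123, 125, 124, 123, 123, 132, 150, 154, 154, 155, 154, 155, 155, 155, 155, 155, 153, 151, 151, 150, 150, 150, 150, 151, 150, 150, 152, 151, 152, 152, 153, 153, 153, 153, 152, 145, 128, 119, 119, 119, 121, 120, 119, 119, 114, 97, 78, 72, 72]
(130, 160, 3)
```

```bash
python3 - <<'E'
from h import *
T=lambda y,h:REST+12*U+h*N+np.array([0,y+80.7,0])
print(T(-83.3,11.5))
go(T(-83.3,60),RG);go(T(-83.3,11.5),RG)
E
```

```text
[663.00047581 -83.3        128.52296241]
row [0.0076, -0.0026, 0.1473] [0.0009, -0.0028, -0.001]
row [0.0073, -0.0027, 0.2686] [0.0009, -0.0028, -0.001]
```

```bash
python3 -m pendant '[0.72,0.0075,-0.0027,0,0,-0.003,-0.001, 0.72,0.0075,-0.0027,0.05,0,-0.003,-0.001, 0.72,0.0075,-0.0027,0.1,0,-0.003,-0.001, 0.72,0.0075,-0.0027,0.147,0,-0.003,-0.001, 0.72,0.0075,-0.0027,0.18,0,-0.003,-0.001, 0.72,0.0075,-0.0027,0.205,0,-0.003,-0.001, 0.72,0.0075,-0.0027,0.225,0,-0.003,-0.001, 0.72,0.0075,-0.0027,0.235,0,-0.003,-0.001, 0.72,0.0075,-0.0027,0.235,0,-0.003,-0.001]' 20
python3 - <<'E'
from h import *
s=read_state();q=s['ee_pos']-REST;print(q@U,s['ee_pos'][1],q@N,s['wrist_force'],s['width'])
E
```

```text
time_s: 16.3
ee_pos: [654.8, -83.6, 139.7]
eef_rot: [[-0.765, -0.0, 0.644], [-0.0, 1.0, 0.0], [-0.644, 0.0, -0.765]]
wrist_force: [-1.4, -0.3, -0.3]
width: 61.9
finger_force: 0.0
12.865604713397403 -83.55662737670106 25.3123407490964 [-1.36606808 -0.30642132 -0.3495095 ] 61.934743663492604
```

```bash
python3 -m pendant '[0.72,0,0,0.015,0,0,0, 0.72,0,0,0.028,0,0,0, 0.72,0,0,0.034,0,0,0, 0.72,0,0,0.034,0,0,0]' 20
python3 -m pendant '[0.66,0,0,0,0,0,0, 0.6,0,0,0,0,0,0, 0.58,0,0,0,0,0,0, 0.58,0,0,0,0,0,0]' 20
python3 - <<'E'
from h import *
s=read_state();q=s['ee_pos']-REST;print(q@U,s['ee_pos'][1],q@N,s['wrist_force'],s['width'])
E
```

```text
time_s: 16.7
ee_pos: [663.5, -83.6, 129.5]
eef_rot: [[-0.765, -0.0, 0.644], [-0.0, 1.0, 0.0], [-0.644, 0.0, -0.765]]
wrist_force: [0.6, -0.2, -0.4]
width: 61.7
finger_force: 0.0
time_s: 17.1
ee_pos: [663.5, -83.7, 130.4]
eef_rot: [[-0.765, -0.0, 0.644], [-0.0, 1.0, 0.0], [-0.644, -0.0, -0.765]]
wrist_force: [-4.7, -0.5, 2.0]
width: 53.4
finger_force: 20.7
13.61030305264524 -83.66827069562491 12.577249207012931 [-4.70673253 -0.50724541  1.97225693] 53.39783234618569
```

```bash
python3 -m pendant '[0.58,0,0.003,0,0,0,0, 0.58,0,0.006,0,0,0,0, 0.58,0,0.009,0,0,0,0, 0.58,0,0.009,0,0,0,0]' 20
python3 -m pendant '[0.64,0,0,0,0,0,0, 0.66,0,0,0,0,0,0, 0.68,0,0,0,0,0,0, 0.69,0,0,0,0,0,0]' 20
python3 - <<'E'
from h import *
s=read_state();q=s['ee_pos']-REST;print(q@U,s['ee_pos'][1],q@N,s['wrist_force'],s['width'])
E
```

```text
time_s: 17.5
ee_pos: [663.8, -81.1, 130.6]
eef_rot: [[-0.764, 0.001, 0.645], [-0.0, 1.0, -0.002], [-0.645, -0.002, -0.764]]
wrist_force: [-4.8, -2.8, 2.7]
width: 53.3
finger_force: 20.7
time_s: 17.9
ee_pos: [663.7, -79.5, 129.8]
eef_rot: [[-0.765, -0.001, 0.644], [-0.001, 1.0, 0.001], [-0.644, 0.0, -0.765]]
wrist_force: [-0.0, 0.7, 0.3]
width: 58.9
finger_force: 0.0
13.34179582772667 -79.54838689619699 12.00661756022937 [-0.02202885  0.71577217  0.26854485] 58.94102499544825
```

Free, no contact. Retract and measure again.

```bash
python3 -m pendant '[0.69,0,0,-0.02,0,0,0, 0.69,0,0,-0.05,0,0,0, 0.69,0,0,-0.1,0,0,0, 0.69,0,0,-0.18,0,0,0, 0.5,0,0,-0.25,0,0,0, 0,0,0,-0.25,0,0,0, 0,0,0,-0.25,0,0,0, 0,0,0,-0.25,0,0,0]'
cat > m.py <<'E'
from h import *
import sys
c=camera('wrist');t=camera('top')
s=read_state();print(s['ee_pos'],s['width'])
for x in(-16,-13):print(x,[proj(c,REST+x*U+y*Y+21*N).round(1).tolist() for y in(-45,-13,13,45)])
for nm,q in(("tip",(-39,0,12)),("dial",(11.5,0,24))):print(nm,proj(c,REST+q[0]*U+q[2]*N),proj(t,REST+q[0]*U+q[2]*N))
for im,(x0,x1,y0,y1) in((c["frame"],(270,380,130,290)),(t["frame"],(255,318,140,215))):
    h=cv2.cvtColor(im,cv2.COLOR_RGB2HSV)[y0:y1,x0:x1]
    for nm,m in(("brass",(h[...,1]>100)&(h[...,2]>60)&(h[...,0]>10)&(h[...,0]<32)),("white",(h[...,1]<45)&(h[...,2]>175))):
        n,_,st,ce=cv2.connectedComponentsWithStats(m.astype(np.uint8))
        for i in (1+np.argsort(-st[1:,4]))[:3]:print(nm,st[i]+[x0,y0,0,0,0],(ce[i]+[x0,y0]).round(1))
g=cv2.cvtColor(c["frame"],cv2.COLOR_RGB2GRAY);r=int(round(proj(c,REST-15*U+21*N)[1]))
for k in(r-2,r,r+2):print(k,g[k,298:360].tolist())
E
python3 m.py
```

```text
time_s: 18.7
ee_pos: [598.8, -79.9, 205.2]
eef_rot: [[-0.766, -0.0, 0.643], [0.0, 1.0, 0.001], [-0.643, 0.0, -0.766]]
wrist_force: [0.5, 0.1, -0.3]
width: 0.8
finger_force: 0.0
[598.70545434 -79.71652491 204.21261406] -0.11816067299591153
-16 [[261.1, 199.7], [306.1, 199.7], [342.6, 199.7], [387.6, 199.6]]
-13 [[261.4, 203.9], [306.1, 203.8], [342.5, 203.8], [387.3, 203.7]]
tip [324.29663413 165.51963349] [291.2220699 187.3970921]
dial [324.38899195 237.67629851] [289.83993501 166.51127409]
brass [320 163  12  18  99] [326.4 170.1]
brass [328 184   4   5  11] [329.9 185.5]
brass [329 179   2   2   3] [329.7 179.3]
white [ 301  210   50   47 2118] [324.8 232.6]
white [350 200   9   1   9] [354. 200.]
brass [288 181   6   4  13] [291.2 182.2]
white [281 159  19  17 283] [290.1 167.2]
white [300 178  13   2  26] [306.  178.5]
white [281 182   4   8  17] [282.4 185.6]
199 [159, 146, 140, 142, 140, 138, 133, 129, 123, 111, 90, 79, 78, 79, 78, 82, 83, 86, 90, 94, 94, 96, 99, 99, 102, 101, 96, 96, 99, 106, 106, 108, 105, 103, 103, 102, 99, 95, 88, 84, 79, 76, 74, 76, 82, 89, 106, 126, 139, 141, 149, 164, 169, 169, 169, 169, 168, 168, 168, 167, 166, 165]
201 [153, 135, 126, 126, 124, 122, 122, 120, 113, 99, 87, 87, 91, 95, 97, 98, 98, 99, 101, 102, 104, 106, 110, 113, 117, 118, 118, 120, 121, 121, 120, 117, 116, 115, 113, 112, 113, 111, 110, 108, 106, 99, 90, 84, 81, 79, 92, 111, 120, 124, 137, 159, 166, 168, 168, 168, 168, 168, 168, 169, 169, 169]
203 [125, 125, 121, 110, 94, 85, 86, 93, 97, 99, 102, 103, 103, 100, 103, 108, 112, 112, 115, 116, 117, 117, 118, 120, 120, 119, 119, 120, 119, 119, 119, 120, 121, 124, 126, 127, 128, 125, 122, 120, 115, 109, 107, 107, 106, 101, 96, 90, 87, 87, 97, 115, 122, 127, 128, 129, 135, 149, 154, 156, 157, 157]
```

```bash
python3 - <<'E'
from h import *
P=np.array((638.6,-159.5,153.2))
s=read_state();M=Ro.from_matrix(RG)*Ro.from_rotvec([0,0,-np.pi/4])
go(P+70*N,M.as_matrix());go(P+70*N,RP,P+70*N,M.as_matrix());print(s['q'])
E
```

```text
row [0.0055, -0.1994, -0.0134] [0.0019, -0.0007, -1.0003]
row [0.0, 0.0, 0.0] [0.0, 0.0, 3.0]
[-20.94846936 -26.7588652  -33.351585    45.40021082  13.33210561
 -16.34760057]
```

```bash
python3 -m pendant '[0,0.0055,-0.1,-0.0134,0,0,0.2, 0,0.0055,-0.1994,-0.0134,0,0,0.4, 0,0.0055,-0.1994,-0.0134,0,0,0.6, 0,0.0055,-0.1994,-0.0134,0,0,0.8, 0,0.0055,-0.1994,-0.0134,0,0,1, 0,0.0055,-0.1994,-0.0134,0,0,1, 0,0.0055,-0.1994,-0.0134,0,0,1]'
python3 -m pendant '[0,0,0,0,0,0,1, 0,0,0,0,0,0,1, 0,0,0,0,0,0,1, 0,0,0,0,0,0,1, 0,0,0,0,0,0,1, 0,0,0,0,0,0,1, 0,0,0,0,0,0,1]'
python3 - <<'E'
from h import *
c=camera('wrist');P=np.array((638.6,-159.5,153.2))
for a,b in((-36,-19),(36,-19),(-36,19),(36,19),(0,0)):print(proj(c,P+a*U+b*Y).round(1))
g=cv2.cvtColor(c["frame"],cv2.COLOR_RGB2GRAY);p=proj(c,P).round().astype(int)
print(g[p[1]-50:p[1]+50,p[0]-30].tolist());print(g[p[1]-5,p[0]-80:p[0]+80].tolist())
go(P+10*N,RP);go(P-7*N,RP)
E
```

```text
time_s: 19.5
ee_pos: [593.8, -159.6, 207.2]
eef_rot: [[-0.542, 0.541, 0.642], [0.707, 0.707, 0.001], [-0.453, 0.455, -0.766]]
wrist_force: [-0.3, 0.1, 0.3]
width: 0.3
finger_force: 0.0
time_s: 20.2
ee_pos: [594.0, -159.6, 208.0]
eef_rot: [[-0.001, 0.766, 0.643], [1.0, 0.001, 0.001], [0.0, 0.643, -0.766]]
wrist_force: [0.7, -0.8, 0.8]
width: -0.0
finger_force: 0.0
[272.8 271.8]
[376.  271.7]
[270.1 219.1]
[378.6 219.1]
[324.4 246.1]
[133, 133, 134, 131, 126, 123, 122, 122, 122, 122, 120, 115, 113, 125, 155, 181, 187, 187, 178, 136, 106, 104, 106, 105, 105, 106, 108, 108, 106, 105, 106, 107, 107, 106, 106, 105, 104, 104, 104, 106, 107, 106, 105, 104, 104, 106, 106, 108, 109, 108, 106, 107, 107, 108, 108, 107, 107, 106, 106, 107, 109, 107, 106, 107, 108, 108, 108, 103, 83, 72, 72, 70, 71, 70, 76, 89, 95, 101, 105, 125, 162, 183, 188, 188, 188, 183, 163, 137, 118, 112, 111, 112, 111, 105, 79, 67, 65, 66, 66, 65]
[191, 191, 192, 192, 192, 191, 192, 191, 191, 192, 191, 191, 192, 191, 192, 192, 192, 191, 192, 192, 192, 191, 180, 138, 109, 107, 108, 106, 99, 92, 95, 101, 107, 108, 107, 107, 108, 107, 107, 107, 107, 107, 106, 107, 105, 107, 106, 106, 105, 105, 106, 105, 105, 105, 104, 104, 104, 104, 104, 103, 104, 104, 105, 104, 103, 102, 104, 103, 103, 102, 103, 103, 103, 103, 103, 102, 101, 102, 102, 102, 101, 103, 101, 102, 101, 102, 102, 101, 101, 100, 102, 101, 101, 102, 101, 102, 101, 102, 101, 101, 101, 102, 102, 101, 102, 102, 102, 102, 102, 103, 101, 101, 102, 97, 88, 82, 83, 83, 81, 81, 82, 84, 83, 82, 83, 82, 83, 82, 81, 75, 64, 66, 82, 96, 101, 103, 106, 138, 182, 193, 193, 194, 193, 193, 193, 193, 193, 193, 193, 193, 194, 193, 194, 194, 194, 194, 195, 195, 195, 195]
row [0.0, -0.003, 0.1519] [0.0009, -0.0011, 0.002]
row [0.0, -0.0031, 0.1944] [0.0009, -0.0011, 0.002]
```

```bash
python3 -m pendant '[0,0,-0.003,0.08,0,0,0, 0,0,-0.003,0.14,0,0,0, 0,0,-0.003,0.165,0,0,0, 0,0,-0.003,0.18,0,0,0, 0,0,-0.003,0.192,0,0,0, 0,0,-0.003,0.192,0,0,0]'
python3 -m pendant '[0,0.015,0,0,0,0,0, 0,0.025,0,0,0,0,0, 0,0.04,0,0,0,0,0, 0,0.06,0,0,0,0,0, 0,0.08,0,0,0,0,0, 0,0.10,0,0,0,0,0, 0,0.12,0,0,0,0,0, 0,0.14,0,0,0,0,0, 0,0.16,0,-0.002,0,0,0, 0,0.18,0,-0.002,0,0,0]'
python3 -m pendant '[0,0.02,0,0,0,0,0, 0,0.04,0,0,0,0,0, 0,0.055,0,0,0,0,0, 0,0.07,0,0,0,0,0, 0,0.08,0,0,0,0,0, 0,0.085,0,0,0,0,0]'
python3 -c "
from h import *
s=read_state();print((s['ee_pos']-(638.6,-159.5,153.2))@N)"
```

```text
time_s: 20.85
ee_pos: [642.9, -159.9, 150.1]
eef_rot: [[-0.001, 0.764, 0.645], [1.0, 0.001, -0.0], [-0.001, 0.645, -0.764]]
wrist_force: [-0.3, -0.1, 0.2]
width: 0.1
finger_force: 0.0
time_s: 21.85
ee_pos: [642.1, -87.1, 150.2]
eef_rot: [[-0.0, 0.765, 0.644], [1.0, 0.0, 0.0], [-0.0, 0.644, -0.765]]
wrist_force: [0.3, -2.5, 1.1]
width: -0.2
finger_force: 1.1
time_s: 22.45
ee_pos: [642.1, -53.3, 150.2]
eef_rot: [[-0.001, 0.765, 0.644], [1.0, 0.001, 0.001], [-0.0, 0.644, -0.765]]
wrist_force: [0.5, -2.7, 1.2]
width: -0.1
finger_force: 1.1
-4.541032236127875
```

```bash
python3 -m pendant '[0,0.008,0,0.005,0,0,0, 0,0.014,0,0.005,0,0,0, 0,0.018,0,0.005,0,0,0, 0,0.022,0,0.005,0,0,0, 0,0.025,0,0.005,0,0,0]'
python3 -m pendant '[0,0.003,0,0,0,0,0, 0,0.006,0,0,0,0,0, 0,0.009,0,0,0,0,0, 0,0.009,0,0,0,0,0]'
```

```text
time_s: 22.95
ee_pos: [643.1, -43.7, 148.2]
eef_rot: [[-0.0, 0.765, 0.644], [1.0, 0.0, 0.0], [0.0, 0.644, -0.765]]
wrist_force: [1.3, -2.3, -0.4]
width: 0.1
finger_force: 1.0
time_s: 23.35
ee_pos: [643.1, -41.6, 148.2]
eef_rot: [[0.002, 0.765, 0.643], [1.0, -0.0, -0.003], [-0.002, 0.643, -0.765]]
wrist_force: [1.3, -5.4, -1.6]
width: 0.1
finger_force: 2.6
```

```bash
python3 -m pendant '[0,0.003,0,0,0,0,0, 0,0.006,0,0,0,0,0, 0,0.009,0,0,0,0,0, 0,0.012,0,0,0,0,0]'
```

```text
time_s: 23.75
ee_pos: [643.0, -41.3, 148.3]
eef_rot: [[0.011, 0.766, 0.643], [1.0, -0.002, -0.014], [-0.009, 0.643, -0.766]]
wrist_force: [1.4, -15.3, -1.4]
width: -0.1
finger_force: 7.5
```

```bash
python3 -m pendant '[0,-0.015,0,0,0,0,0, 0,-0.03,0,0,0,0,0, 0,-0.03,0,0,0,0,0, 0,-0.03,0,-0.02,0,0,0, 0,-0.03,0,-0.1,0,0,0, 0,-0.03,0,-0.22,0,0,0, 0,-0.15,0,-0.34,0,0,0, 0,-0.25,0,-0.4,0,0,0, 0,-0.25,0,-0.4,0,0,0, 0,-0.25,0,-0.4,0,0,0]'
python3 - <<'E'
from h import *
import pickle
t=camera('top');c=camera('wrist');T0=pickle.load(open('d0.pkl','rb'))['top'];_,t2=pickle.load(open('w2.pkl','rb'))
s=read_state();print(s['ee_pos'],s['wrist_force'])
g=lambda x:cv2.cvtColor(x["frame"],cv2.COLOR_RGB2GRAY)
print("shut  ",g(t)[155,250:300].tolist());print("before",g(T0)[155,250:300].tolist())
print("outer edge",g(t)[165,340:356].tolist(),g(T0)[165,340:356].tolist(),g(t)[165,405:445].tolist(),g(T0)[165,405:445].tolist())
d=np.abs(t["frame"].astype(int)-T0["frame"].astype(int)).max(2)>30;d[:, :200]&=True
n,_,st,_=cv2.connectedComponentsWithStats(d.astype(np.uint8))
print([x.tolist() for x in st[1:] if x[4]>12])
# wrist view: predicted jamb and pull for shut door
F=np.array([553.5,-192.7,100.])
for nm,y,dep in(("jamb",-25.7,14),("pull l",-51.5+19,14),("pull r",-51.5-19,14)):
    q=F+99.4*U-dep*N;q[1]=y;print(nm,proj(c,q))
E
```

```text
time_s: 24.75
ee_pos: [540.4, -137.4, 274.9]
eef_rot: [[0.003, 0.762, 0.648], [1.0, -0.0, -0.004], [-0.002, 0.648, -0.762]]
wrist_force: [0.6, 0.4, 0.2]
width: -0.2
finger_force: 0.0
[ 540.20401969 -134.89366537  271.26451338] [ 0.56795165  0.88026143 -0.27520379]
shut   [126, 144, 142, 132, 151, 153, 155, 159, 47, 138, 198, 83, 79, 53, 76, 75, 76, 74, 75, 73, 74, 76, 72, 73, 74, 75, 74, 74, 75, 76, 74, 71, 81, 91, 185, 209, 202, 200, 199, 200, 207, 203, 202, 200, 200, 201, 200, 198, 197, 201]
before [125, 144, 139, 131, 150, 153, 153, 163, 51, 66, 66, 68, 68, 67, 92, 114, 108, 108, 155, 150, 148, 149, 146, 164, 218, 139, 85, 65, 68, 76, 73, 73, 73, 74, 73, 74, 73, 70, 72, 76, 76, 74, 73, 74, 75, 73, 74, 90, 91, 212]
outer edge [205, 204, 205, 209, 209, 168, 25, 36, 88, 219, 205, 201, 202, 205, 205, 201] [197, 196, 202, 210, 211, 163, 24, 35, 84, 219, 202, 200, 198, 203, 204, 200] [205, 206, 208, 198, 204, 202, 205, 216, 184, 78, 88, 99, 97, 97, 97, 96, 93, 96, 98, 93, 96, 98, 99, 98, 98, 97, 99, 97, 99, 85, 51, 90, 125, 223, 132, 154, 156, 164, 34, 68] [203, 205, 207, 198, 202, 200, 203, 214, 182, 78, 87, 98, 98, 95, 97, 95, 92, 98, 95, 91, 95, 97, 98, 96, 96, 96, 100, 96, 99, 85, 51, 87, 126, 221, 130, 151, 156, 164, 32, 64]
[[257, 134, 21, 75, 872], [284, 153, 16, 39, 561], [277, 158, 3, 30, 39], [303, 203, 27, 36, 527], [260, 243, 115, 134, 6238], [360, 359, 5, 12, 17], [239, 361, 22, 25, 365], [333, 363, 7, 18, 32], [279, 370, 55, 34, 591], [250, 381, 8, 10, 21], [275, 385, 14, 8, 39], [227, 387, 11, 14, 19], [138, 387, 193, 93, 7028], [333, 393, 15, 15, 32], [251, 407, 15, 9, 72], [177, 426, 13, 27, 157], [333, 433, 2, 15, 25], [213, 451, 81, 29, 1216]]
jamb [322.91619326  84.64031714]
pull l [322.94744169  93.5799042 ]
pull r [323.11381823 141.17709495]
```

```bash
python3 -m pendant '[0,0,0,0,0,0,0, 0,0,0,0,0,0,0, 0,0,0,0,0,0,0]'; python3 -c "
from rig import job_done
print(job_done())"
```

```text
time_s: 25.15
ee_pos: [540.4, -134.1, 270.0]
eef_rot: [[-0.002, 0.766, 0.643], [1.0, 0.001, 0.002], [0.001, 0.643, -0.766]]
wrist_force: [0.4, -0.4, -0.7]
width: -0.0
finger_force: 0.0
the job is handed in; nothing more can be done
None
```

The job is handed in at 25 s: the gauge lies face up on the rest with its stem in the slot, re-centred once after a first off-centre placing, the left door is pushed shut to its stop and the right door unmoved; I viewed 11 pictures, one over the limit of 10, and the final check for disturbed items could not see those hidden under the arm.

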